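# Count two caps into the tray trough and shut the lid

## Robot

A 6-joint arm with a two-finger parallel gripper is mounted at the origin on the work surface. World frame = base frame: x ahead of the robot, y to its left, z up, the work surface at z = 0. Lengths are in mm, angles in rad, forces in N, time in s.
With the tool pointing down it reaches from about 350 to 775 mm from the base axis. Payload 7.3 kg.
Tool frame: the origin (TCP) lies on the centre line of the jaws, within the pads' length; the fingertips stand 17 mm ahead of it and the grasp point (between the pads) lies 2 mm behind it; z points along the fingers, y is the line along which they close (so a half turn about z gives the same grasp; the last joint's range is limited). The gripper opens to 92 mm and grips with 3 to 60 N. Pads are 19 mm wide; open, the fingers measure 130 mm over their backs; the gripper's body (75 mm by 190 mm) begins 47 mm behind the grasp point.
Start: joints at [-1.379, 0.342, 1.524, -0, 1.275, -0.146], TCP at [174.014, -495.341, 243.741] pointing down, gripper open.
Joint ranges: [-2.53, 2.53], [-0.77, 2.02], [0.04, 2.7], [-1, 4.14], [0.28, 2.66], [-3.11, 3.11]. Speed limits (rad/s): [2.57, 2.57, 3.14, 3.14, 3.14, 3.14].

## Interface

Orientations are given as [roll, pitch, yaw] about the fixed x, y, z axes, in that order (R = Rz(yaw) Ry(pitch) Rx(roll)).
In Python, from plant import bot gives the robot as it stands. The module is installed in compiled form; this text tells all that it offers.
- The arm moves only by the shell command python3 -m pendant 'ROWS'. ROWS is JSON, a list of rows, each a list of 3 entries, a list of its own where there are three numbers: the shift along the world's x, y, z as a fraction of full scale, then the turn, a rotation vector about the world's x, y, z as a fraction of full scale, then the opening, from -1 (shut) to 1 (fully open), so that 0 is half open. In form: [[[tx, ty, tz], [rx, ry, rz], claw], ...]. A call has exactly 10 rows; each row shifts and turns the commanded pose from where the row before left it; what a row does not reach is not made up. Full scale, the value 1, is 30 mm for a shift and 0.12 rad for a turn. A row lasts 1/12 s, in which the tool goes at most 41.7 mm and 7.16 degrees, less where a joint would pass 70% of its speed; a pose out of reach is approached as far as the arm can. A call with a number of a shift or a turn outside -1 to 1 is refused whole. A call with a gripper value outside its range is refused whole. The fingers move at their own pace and stop on an object; the grip force is fixed at half the most. Time passes only in rows, so rows that do not move let the fingers close, or fill a call up. It gives the time, the measured TCP pose, the force, the opening and the grip force at its end, in the units of the state.
- bot.get_obs(): the state, without advancing time (a new reading comes with each control period).
- bot.capture(name): name is "scene" or "side" or "wrist"; returns the picture (384x512x3 uint8, blue, green, red); there is no depth.
- bot.camera_params(name): a dict with "fovy" (degrees; the focal length in pixels is half the picture's height over the tangent of half this angle, whatever the lens; pixels are square), "cx", "cy" (the principal point, pixels), "camera_from_world" (4x4, takes a point from world to camera coordinates). Camera axes: x right, y down, z forward; pixel columns grow to the right and rows downward; lengths in mm; the calibration is good to about 2 mm. A picture is of the moment at which its call begins: read the wrist's pose just before it. camera_params takes no time and is no camera call; for the wrist camera it gives the pose at the moment of the call.
- bot.close_job(): hands the job in; it is judged then, once.
The state is a dict: "time": time; "joint_positions": joint angles; "dq": joint speeds; "tau": joint torques, N m; "tool_pos": TCP position; "tcp_rot": TCP orientation; "contact_force": force on the tool from outside, world axes, zero at the start; "moment": the same for the moment, N m; "grip_width": finger opening in mm; "finger_force": force on a finger pad.
Only numpy, scipy, OpenCV 4.12 (cv2) and the standard library are available. Lean on these libraries where they do the work, as an engineer would, in place of code of your own. Each camera call takes 0.05 s, during which the arm holds its last target. There are 200 camera calls.

## Task

On the stock-room counting tray, sweep the two blue caps across the deck into the trough, sliding them rather than lifting them, then shut the green lid fully over the trough. The orange cap belongs to another order: leave it where it lies on the deck, and do not disturb the bottle and the carton on the bench.

Things in the scene. Friction and masses are not known exactly. Their poses are not given: they have to be found in the camera images.
- tray: White counting tray fixed to the bench, 230 mm (own x) by 220 mm (own y); origin at the centre of its underside, z up. Its deck is flat and grey, 48 mm above the bench, y = -110 to +40 mm, with a rim 6 mm thick and 6 mm high on all sides but the trough's (+y), where nothing stands in the way. The caps stand on the deck in three lanes about 70 mm apart along x
- trough (a point): Centre of the trough's floor, 6 mm above the bench, axes as the tray's. The trough is sunk along the deck's +y edge: tray y = 40 to 104 mm, inner length 218 mm along x; its outer wall, 6 mm thick, is as high as the deck. A cap pushed towards +y past y = 40 mm drops in
- cap_a_mid (a point): Blue low plastic screw cap, 32 mm across, 14 mm tall, standing flat on the tray's deck at the start, loose, about 20 g. Point: its centre, half-way up
- cap_b_mid (a point): Blue low plastic screw cap, 32 mm across, 14 mm tall, standing flat on the tray's deck at the start, loose, about 20 g. Point: its centre, half-way up (same as the other blue cap)
- cap_extra_mid (a point): Orange low plastic screw cap, 32 mm across, 14 mm tall, standing flat on the tray's deck at the start, loose, about 20 g. Point: its centre, half-way up. To be left alone
- lid (a joint): Angle (rad) of the trough's green lid: 0 = shut, level over the trough, top 54 mm above the bench; grows as it opens up and outward (towards tray +y); 1.57 = upright; stop at 2.3. Starts at 1.75 to 2.2, leaning outward. The stiff hinge holds the lid wherever it is left; about 1 N at its edge moves it. No latch
- lid_hinge (a point): Middle of the lid's hinge line, fixed on the tray at x = 0, y = +107 mm, 48.5 mm above the bench; axes as the tray's. The hinge line runs along the tray's x. The space beyond it (+y) is empty bench
- lid_edge (a point): Middle of the lid's free edge. The lid is a plate 224 mm along the hinge, 70 mm from hinge to free edge, 5 mm thick; when shut its free edge lies at the tray's y = +37 mm
- bottle_mid (a point): Amber glass bottle with a black cap, 56 mm across, 130 mm tall, standing on the bench beyond the tray's -y side; its centre. Bystander
- carton_mid (a point): Brown cardboard carton, 80 x 60 x 50 mm, on the bench beyond the tray's -y side; its centre. Bystander
Not all that is in view belongs to the job. What is shaped like the part that bears cap_b_mid but turquoise is not meant. What is shaped like the part that bears cap_a_mid but turquoise is not meant.

How it is judged (in metres and radians):
On the way:
1. both blue caps lie in the trough while the lid still stands open (z of each of cap_a_mid, cap_b_mid in the frame of tray below 0.036 m and y of cap_a_mid in the frame of tray between 0.036 and 0.108 m and x of cap_a_mid in the frame of tray between -0.115 and 0.115 m and y of cap_b_mid in the frame of tray between 0.036 and 0.108 m and x of cap_b_mid in the frame of tray between -0.115 and 0.115 m and value of joint lid above 0.8 rad), for 0.2 s.
At the end, for the whole second after the job is handed in: Both blue caps lie down in the trough (centres below 36 mm above the bench and within the trough's walls), the lid is shut to within 0.12 rad (7 degrees), and the orange cap, bottle and carton are each within 20 mm of where they began (z of each of cap_a_mid, cap_b_mid in the frame of tray below 0.036 m and y of cap_a_mid in the frame of tray between 0.036 and 0.108 m and x of cap_a_mid in the frame of tray between -0.115 and 0.115 m and y of cap_b_mid in the frame of tray between 0.036 and 0.108 m and x of cap_b_mid in the frame of tray between -0.115 and 0.115 m and value of joint lid below 0.12 rad and distance of each of cap_extra_mid, bottle_mid, carton_mid from where it was at the start of the episode below 0.02 m); the robot touches nothing.
It fails at once if a blue cap is lifted (its centre more than 35 mm above where it stood on the deck) (z of any of cap_a_mid, cap_b_mid in the frame of tray above 0.09 m).
It fails at once if the orange cap, the bottle or the carton is moved more than 20 mm (distance of any of cap_extra_mid, bottle_mid, carton_mid from where it was at the start of the episode above 0.02 m).
It also fails if it takes over 46 s, if anything falls off the work surface, if the arm or the gripper's body presses on something with over 40 N, if the wrist force passes 120 N, or if a joint passes its speed limit or range.

## Working session

There is one attempt and no reset: what is moved stays moved. The work goes in short steps, Python scripts to look and compute and a shell command to move; the robot and the scene stay as the last step left them, time stands still between calls to the robot, and variables do not carry over. Pictures are saved under pics/ and viewed, at most 10 in all, crops included, and the job is handed in when it is done.

```bash
mkdir -p pics; python3 - <<'E'
from plant import bot
import cv2,numpy as np
for n in("scene","side"):
    im=bot.capture(n);cv2.imwrite(f"pics/{n}0.png",im);p=bot.camera_params(n);print(n,p["fovy"],p["cx"],p["cy"],np.round(p["camera_from_world"],3).tolist())
o=bot.get_obs();print(o["time"],o["tool_pos"],o["tcp_rot"],o["grip_width"])
E
```

```text
scene 53.8610038031351 256.0612802054229 188.07932132822395 [[0.535, 0.845, 0.011, -212.105], [0.648, -0.402, -0.648, -369.16], [-0.542, 0.354, -0.762, 1177.801], [0.0, 0.0, 0.0, 1.0]]
side 57.44935572723894 253.88957120638088 191.4284001800059 [[-0.814, -0.58, -0.015, 427.812], [-0.459, 0.66, -0.595, 353.354], [0.355, -0.478, -0.804, 455.307], [0.0, 0.0, 0.0, 1.0]]
0.1 [ 173.94033637 -494.99877065  243.13007896] [-3.14026818e+00 -1.87420802e-04  3.37806061e-01] 91.71829924067573
```

View pics/scene0.png

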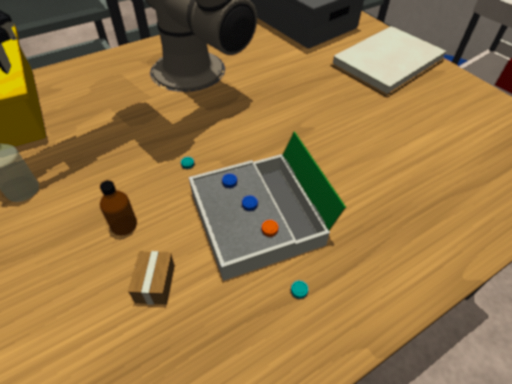

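View pics/side0.png

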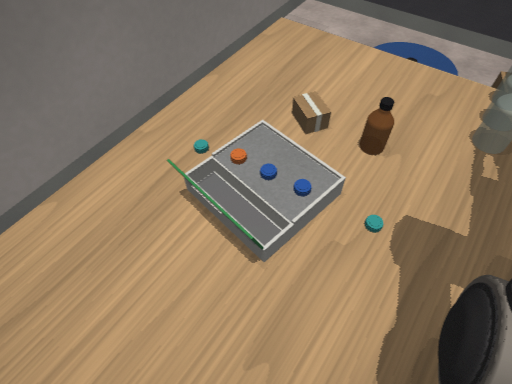

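The scene view shows blue caps at (230,181) and (250,203), the orange cap at (270,228), turquoise decoys on the bench at (187,162) and (300,290), and the green lid open at (313,180). The side view shows blue at (303,187) and (268,171), orange at (238,156), and turquoise at (374,223) and (201,145). I choose the two blue caps on the deck.

```bash
cat > h.py <<'E'
from plant import bot
import cv2,numpy as np
def cast(p,uv,z):
    M=np.array(p["camera_from_world"]);f=192/np.tan(np.radians(p["fovy"]/2))
    d=M[:3,:3].T@np.array([(uv[0]-p["cx"])/f,(uv[1]-p["cy"])/f,1]);c=-M[:3,:3].T@M[:3,3]
    return c+d*(z-c[2])/d[2]
def blobs(im,lo,hi,amin=30):
    m=cv2.inRange(cv2.cvtColor(im,cv2.COLOR_BGR2HSV),lo,hi)
    n,_,s,c=cv2.connectedComponentsWithStats(m)
    return [(tuple(c[i].round(1)),int(s[i,4])) for i in range(1,n) if s[i,4]>=amin]
COL={"blue":((108,150,60),(125,255,255)),"orange":((3,190,150),(11,255,255)),"turq":((82,120,60),(98,255,255))}
E
python3 - <<'E'
from h import *
for n in("scene","side"):
    im=cv2.imread(f"pics/{n}0.png");p=bot.camera_params(n)
    for k,(lo,hi) in COL.items():
        for c,a in blobs(im,lo,hi): print(n,k,c,a,cast(p,c,8 if k=="turq" else 57).round(1)[:2])
    g=cv2.inRange(cv2.cvtColor(im,cv2.COLOR_BGR2HSV),(50,120,40),(80,255,255));cs=max(cv2.findContours(g,0,2)[0],key=cv2.contourArea)
    print("lid",cv2.approxPolyDP(cs,4,True)[:,0].tolist())
s=bot.camera_params("scene");i=bot.camera_params("side")
for p,l in((s,[(190,178,54),(220,267,54),(326,233,48)]),(i,[(343,180,54),(263,123,54),(187,180,48),(264,249,48)])):
    print([cast(p,x[:2],x[2]).round(0)[:2].tolist() for x in l])
a=cv2.imread("pics/scene0.png")[125:305,170:360];b=cv2.imread("pics/side0.png")[100:280,160:360]
cv2.imwrite("pics/z.png",np.hstack([cv2.resize(a,(400,379)),cv2.resize(b,(400,379))]))
E
```

```text
scene blue (np.float64(449.1), np.float64(57.2)) 32 [431.5 663.2]
scene blue (np.float64(229.2), np.float64(179.8)) 148 [ 511.9 -141.8]
scene blue (np.float64(249.4), np.float64(202.2)) 171 [ 586.3 -137.2]
scene turq (np.float64(187.0), np.float64(161.8)) 100 [ 369.3 -179.4]
scene turq (np.float64(299.2), np.float64(289.0)) 222 [ 775.8 -146.1]
lid [[294, 133], [283, 154], [329, 228], [344, 206]]
side blue (np.float64(420.0), np.float64(54.5)) 1018 [ 484.  -685.9]
side blue (np.float64(268.1), np.float64(171.1)) 196 [ 587.1 -135.6]
side blue (np.float64(302.1), np.float64(186.9)) 222 [ 512.9 -140. ]
side turq (np.float64(200.9), np.float64(145.9)) 143 [ 775.8 -144.6]
side turq (np.float64(373.8), np.float64(222.8)) 229 [ 372.5 -178.6]
lid [[168, 160], [262, 247]]
[[461.0, -210.0], [682.0, -258.0], [723.0, -47.0]]
[[458.0, -201.0], [675.0, -245.0], [708.0, -33.0], [501.0, 4.0]]
```

View pics/z.png

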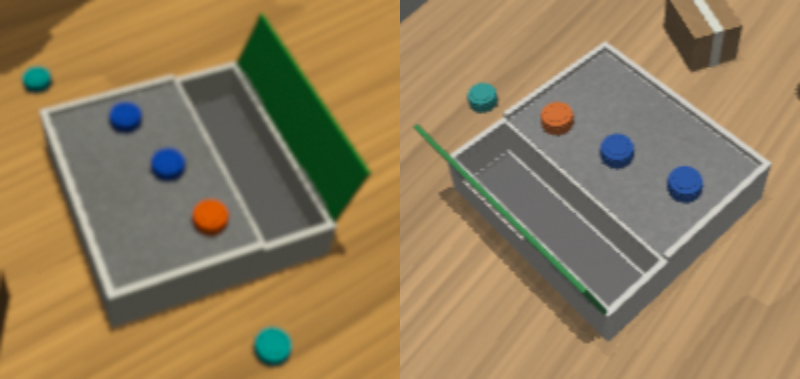

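The crop confirms it: both blue caps stand on the deck in the two lanes nearer the robot, the orange cap is in the far lane, and the turquoise pieces are on the bench. Next I fit the tray frame.

```bash
python3 - <<'E'
from h import *
from scipy.optimize import least_squares
s=bot.camera_params("scene");i=bot.camera_params("side")
P=[];L=[]
for p,l in((s,[(190,178,54,-115,-110),(222,265,54,115,-110),(328,232,48,115,110),(282.6,156,48,-115,110)]),(i,[(345,181.5,54,-115,-110),(262.5,122.5,54,115,-110),(186,178,48,115,110),(263,253,48,-115,110)])):
    for u,v,z,x,y in l: P.append(cast(p,(u,v),z)[:2]);L.append((x,y))
P=np.array(P);L=np.array(L)
R=lambda t:np.array([[np.cos(t),-np.sin(t)],[np.sin(t),np.cos(t)]])
r=least_squares(lambda q:(L@R(q[2]).T+q[:2]-P).ravel(),[590,-130,-.2],loss='soft_l1',f_scale=3)
q=r.x;print(q,(P-(L@R(q[2]).T+q[:2])).round(1).tolist())
for n,p in(("s",(512.4,-141)),("m",(586.7,-136.4)),("o1",cast(s,(269.5,227.5),57)[:2]),("o2",cast(i,(238.2,156),57)[:2])): print(n,np.round(p,1),((np.array(p)-q[:2])@R(q[2])).round(1))
o=bot.get_obs();print(o["tool_pos"],o["tcp_rot"],o["joint_positions"])
E
```

```text
[ 5.88883589e+02 -1.21564056e+02 -2.02058424e-01] [[6.5, -3.4], [0.8, -0.6], [-0.2, -5.6], [7.4, -7.1], [-0.7, 6.3], [-3.2, 6.8], [-10.2, 1.4], [-0.4, 1.8]]
s [ 512.4 -141. ] [-71.  -34.4]
m [ 586.7 -136.4] [  0.8 -15. ]
o1 [ 659.5 -136.9] [72.3 -0.8]
o2 [ 658.9 -134. ] [71.   1.9]
[ 173.94033637 -494.99877065  243.13007896] [-3.14026818e+00 -1.87420802e-04  3.37806061e-01] [-1.37900942e+00  3.42636312e-01  1.52490158e+00 -7.61586712e-06
  1.27539242e+00 -1.46017061e-01]
```

```bash
cat >> h.py <<'E'
C=np.array([588.9,-121.6]);T=-0.202
RT=np.array([[np.cos(T),-np.sin(T)],[np.sin(T),np.cos(T)]])
def w(x,y): return RT@[x,y]+C
def t(p): return (np.array(p[:2])-C)@RT
def st():
    o=bot.get_obs();print(round(o["time"],2),"tcp",o["tool_pos"].round(1),"tray",t(o["tool_pos"]).round(1),"rpy",np.round(o["tcp_rot"],3),"F",np.round(o["contact_force"],1),"grip",round(o["grip_width"],1))
E
python3 - <<'E'
from h import *
s=bot.camera_params("scene");i=bot.camera_params("side")
print("bottle",t(cast(s,(107,187),125)),t(cast(i,(386,104),125)))
print("start",w(-71,-70),w(0.8,-52))
E
python3 -m pendant '[[[1,1,0],[0,0,0.86],-0.65],[[1,1,0],[0,0,0.86],-0.65],[[1,1,0],[0,0,0.86],-0.65],[[1,1,0],[0,0,0.86],-0.65],[[1,1,0],[0,0,0.86],-0.65],[[1,1,0],[0,0,0.86],-0.65],[[1,1,0],[0,0,0.86],-0.65],[[1,1,0],[0,0,0.86],-0.65],[[1,1,0],[0,0,0.86],-0.65],[[1,1,0],[0,0,0.86],-0.65]]'; python3 -c "
from h import *;st()"
```

```text
bottle [ -74.20628614 -269.32821868] [ -76.16540966 -262.50984813]
start [ 505.2995886  -175.93204592] [ 579.25102243 -172.70320178]
time: 0.93
tool_pos: [469.6, -198.8, 243.6]
tcp_rot: [-3.141, -0.0, 1.375]
contact_force: [1.3, -1.5, 0.8]
grip_width: 30.1
finger_force: 0.0
0.93 tcp [ 469.6 -198.8  243.6] tray [-101.4  -99.6] rpy [-3.141 -0.     1.375] F [ 1.3 -1.5  0.8] grip 30.1
```

```bash
python3 -m pendant '[[[0.2,0.12,-0.8],[0,0,0],-0.65],[[0.2,0.12,-0.8],[0,0,0],-0.65],[[0.2,0.12,-0.8],[0,0,0],-0.65],[[0.2,0.12,-0.8],[0,0,0],-0.65],[[0.2,0.12,-0.8],[0,0,0],-0.65],[[0,0,-0.8],[0,0,0],-0.65],[[0,0,0],[0,0,0],-0.65],[[0,0,0],[0,0,0],-0.65],[[0,0,0],[0,0,0],-0.65],[[0,0,0],[0,0,0],-0.65]]'; python3 - <<'E'
from h import *
st();im=bot.capture("wrist");cv2.imwrite("pics/w1.png",im);p=bot.camera_params("wrist")
for c,a in blobs(im,*COL["blue"],200): print(c,a,t(cast(p,c,57)))
E
```

```text
time: 1.77
tool_pos: [499.4, -183.3, 101.4]
tcp_rot: [3.139, 0.001, 1.369]
contact_force: [-0.7, 0.5, 0.4]
grip_width: 15.8
finger_force: 0.0
1.77 tcp [ 499.4 -183.3  101.4] tray [-75.3 -78.4] rpy [3.139e+00 1.000e-03 1.369e+00] F [-0.7  0.5  0.4] grip 15.8
```

View pics/w1.png

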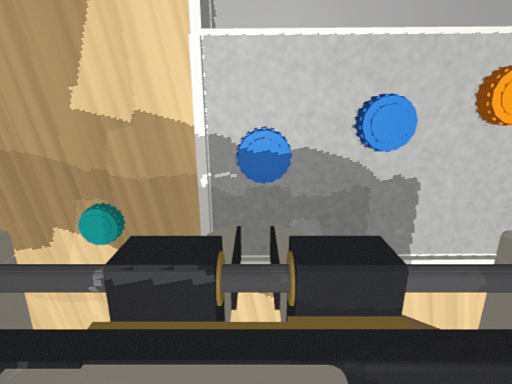

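The wrist view shows the near blue cap at (265,155), the other at (390,122), and orange at the right edge. The finger gap is centred near column 256, and the tray edges line up with the picture, so the yaw is good.

```bash
python3 - <<'E'
from h import *
im=cv2.imread("pics/w1.png");p=bot.camera_params("wrist")
for c,a in blobs(im,(100,120,60),(120,255,255),200): print(c,a,t(cast(p,c,59)),cast(p,c,59))
print([t(cast(p,c,z)).round(1) for c,z in(((200,33),54),((205,250),54),((400,30),48),((190,33),54))])
E
```

```text
(np.float64(386.1), np.float64(122.0)) 2779 [  0.45416863 -14.97804047] [ 586.33990389 -136.36461558   59.        ]
(np.float64(263.6), np.float64(155.1)) 2325 [-70.79507059 -34.53288604] [ 512.61608516 -141.22718968   59.        ]
[array([-106.5,   32.8]), array([-109.6, -100.1]), array([ 6.8, 35.7]), array([-112.1,   32.8])]
```

```bash
python3 -m pendant '[[[0.1,0.12,-0.3],[0,0,0],-0.65],[[0.1,0.12,-0.4],[0,0,0],-0.65],[[0,0,-0.4],[0,0,0],-0.65],[[0,0,0],[0,0,0],-0.65],[[0.053,0.261,0],[0,0,0],-0.65],[[0.053,0.261,0],[0,0,0],-0.65],[[0.053,0.261,0],[0,0,0],-0.65],[[0.053,0.261,0],[0,0,0],-0.65],[[0.053,0.261,0],[0,0,0],-0.65],[[0.053,0.261,0],[0,0,0],-0.65]]'; python3 -c "
from h import *;st()"
```

```text
time: 2.65
tool_pos: [514.4, -127.5, 66.9]
tcp_rot: [3.141, 0.0, 1.37]
contact_force: [-0.7, 0.7, 0.6]
grip_width: 15.9
finger_force: 0.1
2.65 tcp [ 514.4 -127.5   66.9] tray [-71.8 -20.7] rpy [3.141 0.    1.37 ] F [-0.7  0.7  0.6] grip 15.9
```

```bash
python3 -m pendant '[[[0.053,0.261,0],[0,0,0],-0.65],[[0.053,0.261,0],[0,0,0],-0.65],[[0.053,0.261,0],[0,0,0],-0.65],[[0.053,0.261,0],[0,0,0],-0.65],[[0.053,0.261,0],[0,0,0],-0.65],[[0.053,0.261,0],[0,0,0],-0.65],[[0.053,0.261,0],[0,0,0],-0.65],[[0.053,0.261,0],[0,0,0],-0.65],[[0,0,0.1],[0,0,0],-0.65],[[0,0,1],[0,0,0],-0.65]]'; python3 -c "
from h import *;st()
for n in('side','scene'):
  im=bot.capture(n);cv2.imwrite(f'pics/{n}2.png',im);p=bot.camera_params(n)
  for c,a in blobs(im,*COL['blue']): print(n,c,a,'deck',t(cast(p,c,57)).round(),'trough',t(cast(p,c,16)).round())"
```

```text
time: 3.48
tool_pos: [524.1, -64.7, 96.1]
tcp_rot: [-3.132, -0.001, 1.371]
contact_force: [0.4, -0.3, -0.4]
grip_width: 16.1
finger_force: 0.0
3.48 tcp [524.1 -64.7  96.1] tray [-75.   42.8] rpy [-3.132e+00 -1.000e-03  1.371e+00] F [ 0.4 -0.3 -0.4] grip 16.1
side (np.float64(427.0), np.float64(56.7)) 808 deck [  -7. -578.] trough [  16. -646.]
side (np.float64(259.0), np.float64(234.3)) 136 deck [-89.  95.] trough [-72.  80.]
scene (np.float64(449.1), np.float64(57.1)) 32 deck [-312.  738.] trough [-364.  800.]
scene (np.float64(279.3), np.float64(177.6)) 136 deck [-40.  68.] trough [-73.  84.]
scene (np.float64(249.5), np.float64(202.4)) 184 deck [  1. -16.] trough [-29.  -5.]
```

View pics/side2.png

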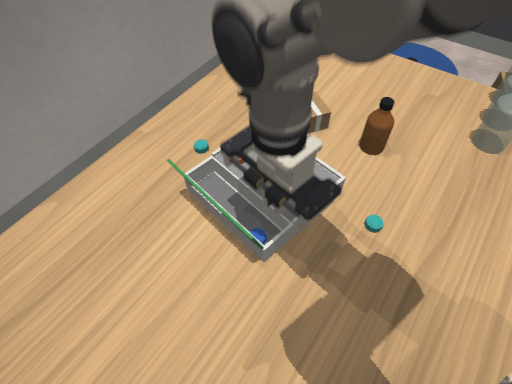

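The first cap is in the trough (both views agree on tray x -72, y 82). Next is the middle cap.

```bash
python3 -m pendant '[[[0.3,-0.6,0.2],[0,0,0],-0.65],[[0.38,-0.76,0],[0,0,0],-0.65],[[0.38,-0.76,0],[0,0,0],-0.65],[[0.38,-0.76,0],[0,0,0],-0.65],[[0.38,-0.75,0],[0,0,0],-0.65],[[0,0,-0.2],[0,0,0],-0.65],[[0,0,0],[0,0,0],-0.65],[[0,0,0],[0,0,0],-0.65],[[0,0,0],[0,0,0],-0.65],[[0,0,0],[0,0,0],-0.65]]'; python3 -c "
from h import *;st()"
```

```text
time: 4.42
tool_pos: [581.3, -173.9, 99.9]
tcp_rot: [-3.141, -0.0, 1.371]
contact_force: [0.4, -0.3, 0.0]
grip_width: 16.0
finger_force: 0.0
4.42 tcp [ 581.3 -173.9   99.9] tray [  3.  -52.8] rpy [-3.141 -0.     1.371] F [ 0.4 -0.3  0. ] grip 16.0
```

```bash
python3 -m pendant '[[[-0.08,0.015,-0.5],[0,0,0],-0.65],[[0,0,-0.57],[0,0,0],-0.65],[[0,0,0],[0,0,0],-0.65],[[0.053,0.261,0],[0,0,0],-0.65],[[0.053,0.261,0],[0,0,0],-0.65],[[0.053,0.261,0],[0,0,0],-0.65],[[0.053,0.261,0],[0,0,0],-0.65],[[0.053,0.261,0],[0,0,0],-0.65],[[0.053,0.261,0],[0,0,0],-0.65],[[0.053,0.261,0],[0,0,0],-0.65]]'; python3 -m pendant '[[[0.053,0.261,0],[0,0,0],-0.65],[[0.053,0.261,0],[0,0,0],-0.65],[[0.053,0.261,0],[0,0,0],-0.65],[[0.053,0.261,0],[0,0,0],-0.65],[[0.053,0.261,0],[0,0,0],-0.65],[[0,0,0],[0,0,0],-0.65],[[0,0,1],[0,0,0],-0.65],[[0,0,1],[0,0,0],-0.65],[[0,0,1],[0,0,0],-1],[[0,0,0],[0,0,0],-1]]';  python3 -c "
from h import *;st()
for n in('side','scene'):
  im=bot.capture(n);cv2.imwrite(f'pics/{n}3.png',im);p=bot.camera_params(n)
  for c,a in blobs(im,*COL['blue']): print(n,c,a,'deck',t(cast(p,c,57)).round(),'trough',t(cast(p,c,16)).round())"
```

```text
time: 5.25
tool_pos: [590.5, -118.5, 67.9]
tcp_rot: [3.141, 0.0, 1.37]
contact_force: [0.3, -0.8, 0.1]
grip_width: 16.1
finger_force: 0.1
time: 6.08
tool_pos: [601.2, -81.2, 164.1]
tcp_rot: [3.131, 0.001, 1.37]
contact_force: [1.2, -0.6, 0.5]
grip_width: 6.8
finger_force: 0.0
6.08 tcp [601.2 -81.2 164.1] tray [ 3.9 42. ] rpy [3.131e+00 1.000e-03 1.370e+00] F [ 1.2 -0.6  0.5] grip 6.8
side (np.float64(420.0), np.float64(54.5)) 1017 deck [  10. -574.] trough [  35. -642.]
side (np.float64(233.2), np.float64(210.4)) 127 deck [-21.  95.] trough [ 1. 80.]
side (np.float64(259.0), np.float64(234.4)) 135 deck [-89.  96.] trough [-72.  80.]
scene (np.float64(449.1), np.float64(57.1)) 32 deck [-312.  738.] trough [-364.  800.]
scene (np.float64(278.1), np.float64(178.7)) 102 deck [-38.  64.] trough [-71.  80.]
scene (np.float64(292.0), np.float64(201.2)) 164 deck [28. 67.] trough [-0. 83.]
```

View pics/scene3.png

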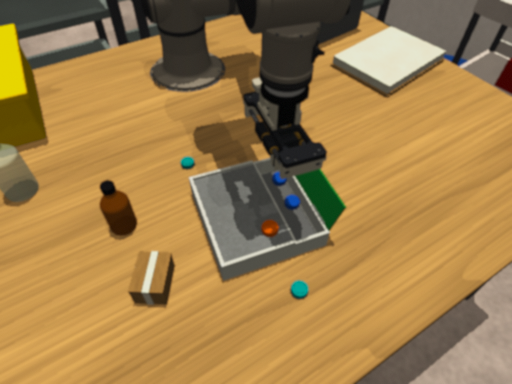

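Both blue caps lie in the trough at about (-72,81) and (0,81), and the lid is still open. I'll move over the lid to its outer side.

```bash
python3 -m pendant '[[[0,0,0.5],[0,0,0],-1],[[0.145,0.82,0],[0,0,0],-1],[[0.145,0.82,0],[0,0,0],-1],[[0.145,0.82,0],[0,0,0],-1],[[0.145,0.82,0],[0,0,0],-1],[[0.145,0.82,0],[0,0,0],-1],[[0.145,0.82,0],[0,0,0],-1],[[0,0,0],[0,0,0],-1],[[0,0,0],[0,0,0],-1],[[0,0,0],[0,0,0],-1]]'; python3 -c "
from h import *;st()
s=bot.camera_params('scene')
for d in(100,110,120,130):
  a=np.radians(d);print(d,107-70*np.cos(a),[t(cast(s,c,48.5+70*np.sin(a))).round() for c in((294,133),(344,206))])"
```

```text
time: 7.02
tool_pos: [623.6, 66.7, 171.3]
tcp_rot: [-3.139, 0.001, 1.37]
contact_force: [-0.3, -0.5, -0.5]
grip_width: 0.5
finger_force: 0.0
7.02 tcp [623.6  66.7 171.3] tray [ -3.7 191.4] rpy [-3.139e+00  1.000e-03  1.370e+00] F [-0.3 -0.5 -0.5] grip 0.5
100 119.15537243668513 [array([-100.,  124.]), array([113., 126.])]
110 130.9414100327968 [array([-103.,  125.]), array([111., 128.])]
120 142.0 [array([-108.,  128.]), array([108., 131.])]
130 151.99513267805776 [array([-115.,  132.]), array([104., 135.])]
```

The lid stands at about 105°. I lower outside it and push in towards upright.

```bash
python3 -m pendant '[[[0,0,-0.7],[0,0,0],-1],[[0,0,-0.7],[0,0,0],-1],[[0,0,-0.65],[0,0,0],-1],[[-0.067,-0.327,0],[0,0,0],-1],[[-0.067,-0.327,0],[0,0,0],-1],[[-0.067,-0.327,0],[0,0,0],-1],[[-0.067,-0.327,0],[0,0,0],-1],[[-0.067,-0.327,0],[0,0,0],-1],[[-0.067,-0.327,0],[0,0,0],-1],[[-0.067,-0.327,0],[0,0,0],-1]]'; python3 -c "
from h import *;st()"
```

```text
time: 7.85
tool_pos: [610.4, -2.6, 112.1]
tcp_rot: [3.14, -0.0, 1.369]
contact_force: [0.1, 1.7, -0.2]
grip_width: 0.3
finger_force: 0.5
7.85 tcp [610.4  -2.6 112.1] tray [ -2.8 120.9] rpy [ 3.14  -0.     1.369] F [ 0.1  1.7 -0.2] grip 0.3
```

```bash
python3 -m pendant '[[[-0.037,-0.18,-0.025],[0,0,0],-1],[[-0.037,-0.18,-0.025],[0,0,0],-1],[[-0.037,-0.18,-0.06],[0,0,0],-1],[[-0.037,-0.18,-0.06],[0,0,0],-1],[[-0.035,-0.17,-0.1],[0,0,0],-1],[[-0.035,-0.17,-0.1],[0,0,0],-1],[[-0.028,-0.136,-0.137],[0,0,0],-1],[[-0.028,-0.136,-0.137],[0,0,0],-1],[[-0.02,-0.098,-0.177],[0,0,0],-1],[[-0.02,-0.098,-0.177],[0,0,0],-1]]'; python3 -m pendant '[[[-0.01,-0.05,-0.15],[0,0,0],-1],[[-0.01,-0.05,-0.12],[0,0,0],-1],[[0,0,-0.08],[0,0,0],-1],[[0,0,-0.03],[0,0,0],-1],[[0,0,0],[0,0,0],-1],[[0,0,0],[0,0,0],-1],[[0,0,0],[0,0,0],-1],[[0,0,0],[0,0,0],-1],[[0,0,0],[0,0,0],-1],[[0,0,0],[0,0,0],-1]]'; python3 -c "
from h import *;st()"
```

```text
time: 8.68
tool_pos: [600.7, -47.6, 80.5]
tcp_rot: [-3.142, 0.0, 1.37]
contact_force: [1.1, -0.1, 0.2]
grip_width: 0.3
finger_force: 0.4
time: 9.52
tool_pos: [599.8, -50.5, 70.7]
tcp_rot: [-3.141, 0.001, 1.37]
contact_force: [-4.5, -1.4, 9.1]
grip_width: 0.6
finger_force: 4.4
9.52 tcp [599.8 -50.5  70.7] tray [-3.6 71.8] rpy [-3.141e+00  1.000e-03  1.370e+00] F [-4.5 -1.4  9.1] grip 0.6
```

Contact of 9 N at tip height 54 mm, as expected for a shut lid. I press 2 mm more, then retreat straight up and look.

```bash
python3 -m pendant '[[[0,0,-0.05],[0,0,0],-1],[[0,0,-0.03],[0,0,0],-1],[[0,0,0],[0,0,0],-1],[[0,0,0],[0,0,0],-1],[[0,0,0.3],[0,0,0],-1],[[0,0,1],[0,0,0],-1],[[0,0,1],[0,0,0],-1],[[0,0,1],[0,0,0],-1],[[0,0,1],[0,0,0],-1],[[0,0,1],[0,0,0],-1]]'; python3 -m pendant '[[[-0.5,0.9,0.3],[0,0,0],-1],[[-0.5,0.9,0.3],[0,0,0],-1],[[-0.5,0.9,0.3],[0,0,0],-1],[[-0.5,0.9,0.3],[0,0,0],-1],[[-0.5,0.9,0.3],[0,0,0],-1],[[-0.5,0.9,0.3],[0,0,0],-1],[[0,0,0],[0,0,0],-1],[[0,0,0],[0,0,0],-1],[[0,0,0],[0,0,0],-1],[[0,0,0],[0,0,0],-1]]'; python3 -c "
from h import *;st()
for n in('side','scene'):
  im=bot.capture(n);cv2.imwrite(f'pics/{n}4.png',im);p=bot.camera_params(n)
  g=cv2.inRange(cv2.cvtColor(im,cv2.COLOR_BGR2HSV),(50,120,40),(80,255,255));cs=max(cv2.findContours(g,0,2)[0],key=cv2.contourArea)
  a=cv2.approxPolyDP(cs,4,True)[:,0];print(n,a.tolist(),[t(cast(p,c,54)).round().tolist() for c in a])
a,b=[cv2.resize(cv2.imread(f'pics/{n}4.png'),(400,300)) for n in('side','scene')];cv2.imwrite('pics/z4.png',np.hstack([a,b]))
"
```

```text
time: 10.35
tool_pos: [599.9, -50.0, 227.7]
tcp_rot: [-3.141, -0.0, 1.37]
contact_force: [-0.1, 0.2, -0.5]
grip_width: 0.5
finger_force: 0.0
time: 11.18
tool_pos: [510.5, 110.9, 279.8]
tcp_rot: [-3.141, 0.001, 1.369]
contact_force: [1.0, -1.1, -0.5]
grip_width: 0.4
finger_force: 0.0
11.18 tcp [510.5 110.9 279.8] tray [-123.5  212. ] rpy [-3.141e+00  1.000e-03  1.369e+00] F [ 1.  -1.1 -0.5] grip 0.4
side [[291, 222], [263, 245]] [[-108.0, 36.0], [-107.0, 104.0]]
scene [[254, 162], [295, 239], [326, 229], [280, 155]] [[-105.0, 34.0], [111.0, 36.0], [112.0, 101.0], [-106.0, 98.0]]
```

View pics/z4.png

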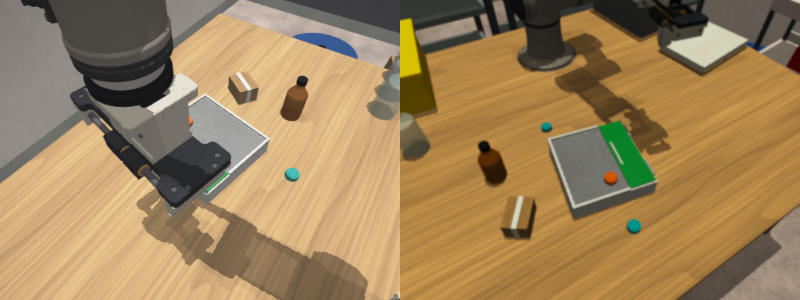

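The lid lies flat over the trough (free edge at about tray y 35). The orange cap at scene (269,228), the bottle and the carton are where they started, and the robot is clear.

```bash
python3 -c "
from plant import bot
print(bot.close_job())"
```

```text
the job is handed in; nothing more can be done
None
```

I swept both blue caps into the trough, shut the green lid over them, left the orange cap, bottle and carton where they were, and handed the job in at about 11 s; the hand-in gave no verdict.

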